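Bed the plate rest on a display stand

TASK

Finish the sloped wooden display stand: pick up the turned wooden mallet by its handle and with its flat end drive the peg that stands proud fully home. Then put the mallet's flat end squarely (flat to the sloped face) on the ring marked on the springy plate rest, centred on the ring, and press lightly so that the rest sinks about half-way into its cushion without bottoming. Finish while still holding the mallet there, pressing; leave the glasses, cup, jar and bowl on the counter alone.

Things in the scene. Friction and masses are not known exactly. Their poses are not given: they have to be found in the camera images.
- mallet_mid (a point): Centre, half-way up, of a turned wooden mallet (0.15 to 0.27 kg, 150 mm high) that starts standing upright on its flat end, handle up. The lower 58 mm is the head, 48 mm wide, with a flat round end face of 40 mm; a straight round handle, 28 mm diameter, runs from 58 to 150 mm above the end face. Its z axis runs from the end face to the handle's top.
- mallet_face (a point): Centre of the mallet's flat end face (75 mm below mallet_mid along the mallet's axis); z axis points from the face into the mallet.
- stand: Fixed pine display stand, 210 x 260 mm; origin on the counter under its middle. Its board slopes 0.35 rad (20 degrees), rising along the stand's +x from 49 to 121 mm, with a 13 mm ledge along the low edge. Near the top are two peg heads: the +y one stands proud, the -y one is already home. Lower down are two square plate rests: the -y one is springy with a drawn ring, the +y one plain, fixed.
- peg_top (a point): Centre of the top of the proud peg's flat round head (26 mm diameter, 8 mm thick, dark wood); z axis points out of the board, square to the slope. Home, the head lies on the board and its top is 8 mm above the board's face.
- peg (a joint): How far the peg has been driven in, square to the board: 0 = fully proud (head top 26 mm above the face), 0.018 m = fully home, a hard stop; starts between 0 and 0.006. It is tight: it needs about 8 to 10 N to move and stays where it is driven.
- rest_mark (a point): Centre of the dark ring (44 mm outer diameter) drawn on the top face of the springy plate rest, a pine block 60 x 60 x 14 mm on a rubber cushion, top 24 mm above the board's face when not pressed; z axis points out of the board, square to the slope. It moves in with the rest.
- rest (a joint): How far the rest has been pressed into its cushion, square to the board: 0 = untouched, 0.010 m = bottomed. It springs back: about 1.2 N starts it, 4.2 N holds it at 0.005, 7.2 N bottoms it.
- tumbler: Glass tumbler, 68 mm diameter, 95 mm tall, standing near the mallet; origin under its base. Leave alone.
- cup: White ceramic cup, 72 mm diameter, 65 mm tall, standing near the mallet; origin under its base. Leave alone.
- goblet: Wine glass, 74 mm diameter, 200 mm tall; origin under its foot. Leave alone.
- jar: Glass jar with cork lid, 72 mm diameter, 110 mm tall; origin under its base. Leave alone.
- bowl: Blue ceramic bowl, 110 mm diameter, 50 mm tall; origin under its base. Leave alone.

How it is judged (in metres and radians):
On the way, in this order (a step that is already met when the one before it is completed fails the run):
1. the mallet has been picked up and the proud peg is driven fully home under its flat end (value of joint peg above 0.0155 m and contact force between the fingers and mallet above 1 N and distance between mallet_face and peg_top below 0.03 m).
2. the mallet's flat end presses the marked rest (value of joint rest above 0.0015 m and contact force between mallet and rest above 1 N), for 0.2 s.
At the end, for the whole second after the job is handed in: The peg is home (within 2.5 mm). The mallet, still gripped and at rest, has its flat end on the rest within 10 mm of the ring's centre and within 8 degrees of square to the slope, pressing it with 1.5 to 12 N so that the rest has sunk 2 to 9 mm; the fingers and arm do not touch the rest (value of joint peg above 0.0155 m and value of joint rest between 0.002 and 0.009 m and contact force between mallet and rest between 1.5 and 12 N and z of mallet_face in the frame of rest_mark below 0.005 m and distance between mallet_face and rest_mark below 0.01 m and angle between the z axis of mallet_face and the z axis of rest_mark, either way round below 0.14 rad and contact force between the fingers and mallet above 1 N and contact force between each of the fingers, the arm and rest below 0.5 N and contact force between mallet and stand below 12 N and linear speed of mallet below 0.02 m/s); the arm keeps its last pose, push and grip.
It fails at once if the peg is pushed by the arm or fingers instead of the mallet (contact force between any of the fingers, the arm and peg above 1 N).
It fails at once if the rest is hammered or pressed hard instead of lightly (contact force between anything else and rest above 40 N).
It fails at once if the glasses, cup, jar or bowl are shifted or knocked over (distance of any of tumbler, cup, goblet, jar, bowl from where it was at the start of the episode above 0.03 m or angle between any of tumbler, cup, goblet, jar's own z axis and vertical above 0.5 rad).
It also fails if it takes over 45 s, if anything falls off the work surface, if the arm or the gripper's body presses on something with over 40 N, if the wrist force passes 120 N, or if a joint passes its speed limit or range.

ROBOT

A 6-joint arm with a two-finger parallel gripper is mounted at the origin on the work surface. World frame = base frame: x ahead of the robot, y to its left, z up, the work surface at z = 0. Lengths are in m, angles in degrees, forces in N, time in s.
With the tool pointing down it reaches from about 0.35 to 0.85 m from the base axis. Payload 8.1 kg.
Tool frame: the origin (TCP) lies on the centre line of the jaws, within the pads' length; the fingertips stand ctrl.tcp_to_tips ahead of it and the grasp point (between the pads) lies 6 mm ahead of it (ctrl.tcp_to_tips is the distance from the TCP to the fingertips, in m); z points along the fingers, y is the line along which they close (so a half turn about z gives the same grasp; the last joint's range is limited). The gripper opens to 85 mm and grips with 20 to 120 N. Pads are 22 mm wide; open, the fingers measure 114 mm over their backs; the gripper's body (76 mm by 85 mm) begins 54 mm behind the grasp point. The pads swing forward as they close: fully open they stand 13 mm farther back than shut.
Start: joints at [65.008, 7.471, 85.268, -0, 87.261, -4.893], TCP at [0.206, 0.563, 0.256] pointing down, gripper open.
Joint ranges: [-169.43, 169.43], [-51.17, 129.36], [1.28, 143.12], [-76.62, 256.62], [0, 156.53], [-152.29, 152.29]. Speed limits (degrees/s): [136.94, 136.94, 159.86, 180, 180, 180].

INTERFACE

Orientations are given as [roll, pitch, yaw] about the fixed x, y, z axes, in that order (R = Rz(yaw) Ry(pitch) Rx(roll)).
In Python, from workcell import telemetry, capture, ticket, ctrl gives the robot as it stands.
- The arm moves only by the tool jog_arm, never from a script. Its argument "rows" is a list that holds one entry, the list of rows, each a list of 7 numbers: the opening in per cent of the stroke, from 0 (shut) to 100 (fully open), then the shift along the tool's x, y, z in m, then the turn, a rotation vector about the tool's x, y, z in degrees. A call has 1 to 12 rows; each row is the pose to reach, as a shift and turn from the pose commanded when the call began, along the tool's axes at that moment; what a row does not reach only later rows make up. A row lasts 1/10 s, in which the tool goes at most 50 mm and 8.59 degrees, less where a joint would pass 70% of its speed; a pose out of reach is approached as far as the arm can. A call with a gripper value outside its range is refused whole. The fingers move at their own pace and stop on an object; "force" is the grip in N (left out, the last holds). Time passes only in rows, so rows that repeat a pose let the fingers close. It gives the time, the measured TCP pose, the force, the opening and the grip force at its end, in the units of the state.
- telemetry.sense(): the state, without advancing time (a new reading comes with each control period).
- capture(name): name is "scene" or "top" or "wrist"; returns a dict with "pixels" (400x640x3 uint8, red, green, blue), "depth" (400x640 float32, m along the optical axis (not along the pixel's ray), 0 where there is no reading), "K" (3x3 intrinsics, pixels), "extrinsics" (4x4, takes a point from camera to world coordinates). Camera axes: x right, y up, looking along -z (the intrinsics and any distortion apply to the point x, -y, -z); pixel columns grow to the right and rows downward; lengths in m; the calibration is good to about 2 mm. A picture is of the moment at which its call begins.
- ticket.finish_job(): hands the job in; it is judged then, once.
The state is a dict: "time_s": time; "joint_pos": joint angles; "qvel": joint speeds; "joint_efforts": joint torques, N m; "tcp_pos": TCP position; "ee_rot": TCP orientation; "wrist_force": force on the tool from outside, world axes, zero at the start; "moment": the same for the moment, N m; "width": opening from 0.0 (shut) to 1.0 (fully open); "finger_force": force on a finger pad.
Only numpy, scipy, OpenCV 4.12 (cv2) and the standard library are available. Lean on these libraries where they do the work, as an engineer would, in place of code of your own. Each camera call takes 0.05 s, during which the arm holds its last target. There are 200 camera calls.

## Working session

There is one attempt and no reset: what is moved stays moved. The work goes in short steps, Python scripts to look and compute and a tool call to move; the robot and the scene stay as the last step left them, time stands still between calls to the robot, and variables do not carry over. Pictures are saved under pics/ and viewed, at most 10 in all, crops included, and the job is handed in when it is done.

Besides the shell and the picture viewer there is one more tool, called by a JSON object that holds its "api" and its "payload". jog_arm: Moves the arm, as the interface text tells. Its arguments: {"type":"object","properties":{"rows":{"type":"array"},"force":{"type":"number"}},"required":["rows"]}

```bash
ls; mkdir -p pics
cat > h.py <<'E'
import numpy as np, cv2
from workcell import telemetry, capture, ticket, ctrl
from scipy.spatial.transform import Rotation as R
def cap(n,save=None):
    c=capture(n)
    if save: cv2.imwrite('pics/'+save,cv2.cvtColor(c['pixels'],cv2.COLOR_RGB2BGR))
    return c
def pts(c):
    d=c['depth'];K=c['K'];v,u=np.mgrid[0:d.shape[0],0:d.shape[1]]
    P=np.stack([(u-K[0,2])/K[0,0]*d,-(v-K[1,2])/K[1,1]*d,-d],-1)
    E=c['extrinsics'];return P@E[:3,:3].T+E[:3,3]
E
python3 - <<'E'
from h import *
import pickle
for n in('scene','top','wrist'):
    c=cap(n,n+'0.png'); pickle.dump({k:c[k] for k in('pixels','depth','K','extrinsics')},open(n+'.pkl','wb'))
    print(n,c['K'].round(1).tolist(),c['extrinsics'].round(3).tolist(),c.keys())
print(telemetry.sense(),ctrl.tcp_to_tips)
E
```

```text
pics
scene [[407.8, 0.0, 324.4], [0.0, 407.8, 196.9], [0.0, 0.0, 1.0]] [[0.478, -0.524, 0.705, 1.264], [0.879, 0.291, -0.379, -0.367], [-0.006, 0.8, 0.6, 0.705], [0.0, 0.0, 0.0, 1.0]] dict_keys(['pixels', 'depth', 'K', 'extrinsics'])
top [[493.1, 0.0, 320.0], [0.0, 493.1, 207.8], [0.0, 0.0, 1.0]] [[-0.013, 0.979, -0.202, 0.274], [-1.0, -0.014, -0.002, 0.043], [-0.004, 0.202, 0.979, 1.317], [0.0, 0.0, 0.0, 1.0]] dict_keys(['pixels', 'depth', 'K', 'extrinsics'])
wrist [[287.6, 0.0, 320.9], [0.0, 287.6, 199.6], [0.0, 0.0, 1.0]] [[0.344, -0.906, -0.248, 0.144], [0.939, 0.331, 0.094, 0.586], [-0.003, -0.265, 0.964, 0.372], [0.0, 0.0, 0.0, 1.0]] dict_keys(['pixels', 'depth', 'K', 'extrinsics'])
{'time_s': 0.15, 'joint_pos': array([ 6.50073843e+01,  7.50756682e+00,  8.53151708e+01,  9.19538925e-04,
        8.72611347e+01, -4.89337665e+00]), 'qvel': array([-0.03492467, -0.23467031, -0.16662191,  0.02783113,  0.03375967,
       -0.00347178]), 'joint_efforts': array([ 1.39777962e-04, -5.70070589e+01, -5.01155269e+01, -3.58856669e-04,
        9.81520163e-03, -1.67592937e-06]), 'tcp_pos': array([0.20600145, 0.56311613, 0.25545822]), 'ee_rot': array([-1.79916512e+02, -8.06953185e-03,  1.59900710e+02]), 'wrist_force': array([-0.35463062,  0.01620454,  0.01727265]), 'moment': array([0.05252108, 0.02959331, 0.05986837]), 'finger_force': 0.0, 'width': 1.0019498889833964} 0.025
```

View pics/scene0.png

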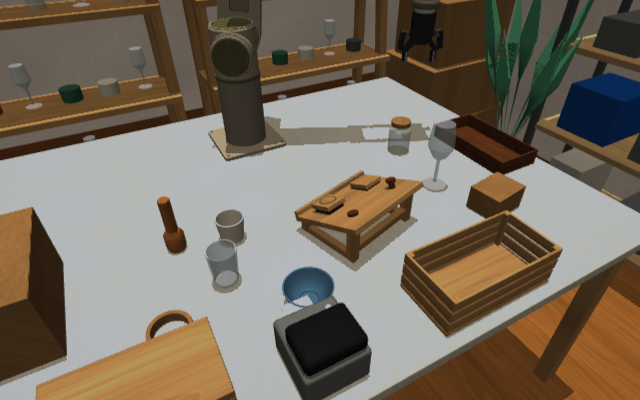

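View pics/top0.png

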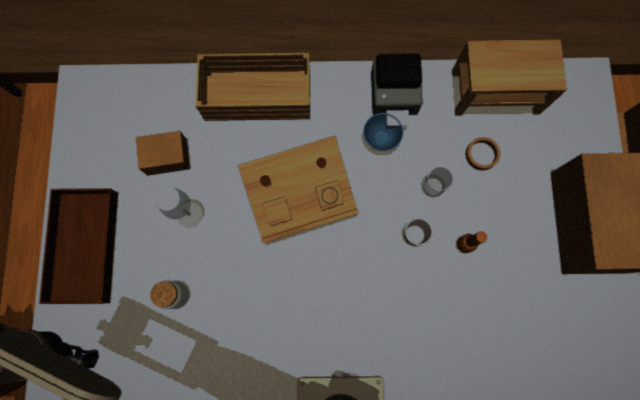

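The mallet stands at scene (172,225) / top (470,240), with the cup at top (417,232) and the tumbler at (433,186). The stand's proud peg is at top (265,181), the home peg at (321,162) and the ring at (330,196).

```bash
cat > m.py <<'E'
from h import *
import pickle
for n,roi in(('scene',(120,270,150,195)),('top',(215,265,450,500))):
    c=pickle.load(open(n+'.pkl','rb'));P=pts(c)
    if n=='scene': P_s=P; cs=c
    hsv=cv2.cvtColor(c['pixels'],cv2.COLOR_RGB2HSV)
    r0,r1,c0,c1=roi;m=np.zeros(P.shape[:2],bool);m[r0:r1,c0:c1]=1
    m&=(hsv[...,1]>110)&(c['depth']>0)
    Q=P[m];print(n,'mallet n',m.sum(),'z',Q[:,2].min(),Q[:,2].max())
    for a,b in((0.01,.05),(.07,.14),(.145,.16)):
        q=Q[(Q[:,2]>a)&(Q[:,2]<b)]
        if len(q)>5:
            # circle fit w. known radius
            from scipy.optimize import least_squares
            rr=.014 if a>.06 else .024
            if a<.14:
                s=least_squares(lambda x:np.hypot(*(q[:,:2]-x).T)-rr,q[:,:2].mean(0)+ (q[:,:2].mean(0)-c['extrinsics'][:2,3])*.01,loss='soft_l1',f_scale=.003);print(a,b,len(q),s.x.round(4))
            else: print('top',len(q),q[:,:3].mean(0).round(4),((q.min(0)+q.max(0))/2).round(4))
    # other objects: points above counter
# board plane from both
for n,poly in(('top',[(248,172),(332,145),(350,205),(268,232)]),('scene',[(310,213),(368,180),(415,185),(352,228)])):
    c=pickle.load(open(n+'.pkl','rb'));P=pts(c)
    m=np.zeros(P.shape[:2],np.uint8);cv2.fillPoly(m,[np.array(poly)],1);m=(m>0)&(c['depth']>0)
    Q=P[m]
    for i in range(15):
        A=np.c_[Q[:,:2],np.ones(len(Q))];s=np.linalg.lstsq(A,Q[:,2],rcond=None)[0];e=Q[:,2]-A@s
        if i<14: Q=Q[(abs(e)<max(.003,.02-.002*i))]
    nn=np.array([-s[0],-s[1],1]);nn/=np.linalg.norm(nn)
    print(n,'normal',nn.round(4),'tilt',np.degrees(np.arccos(nn[2])),'yaw uphill',np.degrees(np.arctan2(-nn[1],-nn[0])),'plane',s.round(4),len(Q),m.sum())
    H=(P-[0,0,s[2]])@nn; 
    hsv=cv2.cvtColor(c['pixels'],cv2.COLOR_RGB2HSV)
    g=c['pixels'].max(-1)
    for nm,u,v,w in((('peg',265,181,9),('home',321,162,9),('ring',330,196,17),('plain',277,210,17)) if n=='top' else (('peg',391,183,9),('home',352,212,8),('ring',328,202,16),('plain',365,183,14))):
        sl=(slice(v-w,v+w+1),slice(u-w,u+w+1));h=H[sl];p=P[sl]
        k=h>(.014 if nm in('ring','plain') else .005)
        if nm in('peg',): k=h>.012
        k&=h<.04
        x=p[k];print(nm,k.sum(),'h',np.percentile(h[k],[10,50,90]).round(4),'mid',((x.min(0)+x.max(0))/2).round(4),'mean',x.mean(0).round(4))
        d=(g[sl]<(90 if n=='top' else 90)); print('   dark',d.sum(),p[d].mean(0).round(4), h[d].mean().round(4))
E
python3 m.py
python3 - <<'E'
from h import *
a=cv2.imread('pics/top0.png')[120:250,230:360];b=cv2.imread('pics/scene0.png')[160:260,290:430]
o=np.zeros((560,800,3),np.uint8);a=cv2.resize(a,(390,390),interpolation=2);b=cv2.resize(b,(400,286),interpolation=2);o[:390,:390]=a;o[:286,395:795]=b
cv2.imwrite('pics/z.png',o)
E
```

```text
scene mallet n 936 z -0.7286098097986227 0.1527095041641401
0.01 0.05 256 [ 0.4406 -0.3403]
0.07 0.14 277 [ 0.441 -0.34 ]
top 78 [ 0.4463 -0.3407  0.1497] [ 0.4448 -0.3409  0.149 ]
top mallet n 375 z 0.02190095235814682 0.15534291617119234
0.01 0.05 70 [ 0.4408 -0.3388]
0.07 0.14 90 [ 0.44   -0.3383]
top 98 [ 0.4382 -0.3374  0.1506] [ 0.4383 -0.3376  0.1502]
top normal [-0.3287 -0.0985  0.9393] tilt 20.065996482866232 yaw uphill 16.67660426990675 plane [ 0.3499  0.1048 -0.1274] 3207 5614
peg 83 h [0.0222 0.0254 0.0278] mid [0.5944 0.1833 0.1269] mean [0.5933 0.1834 0.1265]
   dark 101 [0.5923 0.1816 0.1194] 0.0193
home 71 h [0.0061 0.0078 0.0105] mid [0.6424 0.0467 0.1079] mean [0.6426 0.0412 0.1106]
   dark 83 [0.6418 0.0405 0.1087] 0.0069
ring 563 h [0.0205 0.0242 0.0273] mid [0.5571 0.0159 0.0888] mean [0.5594 0.0217 0.0961]
   dark 84 [0.5514 0.0184 0.0854] 0.0169
plain 532 h [0.0155 0.0185 0.0215] mid [0.5201 0.1561 0.0912] mean [0.5207 0.1557 0.0908]
   dark 14 [0.4966 0.144  0.0622] 0.0007
scene normal [-0.3253 -0.0991  0.9404] tilt 19.881981653981292 yaw uphill 16.940047655968584 plane [ 0.3459  0.1054 -0.1254] 1949 2386
peg 66 h [0.0145 0.0241 0.0261] mid [0.5965 0.1813 0.1223] mean [0.5987 0.1791 0.1243]
   dark 85 [0.6015 0.1781 0.1166] 0.0143
home 48 h [0.0066 0.0077 0.0087] mid [0.6452 0.0387 0.109 ] mean [0.6451 0.0383 0.1099]
   dark 56 [0.661  0.0293 0.12  ] 0.0128
ring 333 h [0.0169 0.0235 0.0249] mid [0.5442 0.0362 0.0882] mean [0.5689 0.0164 0.0967]
   dark 159 [0.5882 0.0028 0.0911] 0.012
plain 210 h [0.0157 0.0176 0.0186] mid [0.5085 0.1528 0.084 ] mean [0.525  0.1518 0.0907]
   dark 99 [0.5455 0.1319 0.0869] 0.0092
```

View pics/z.png

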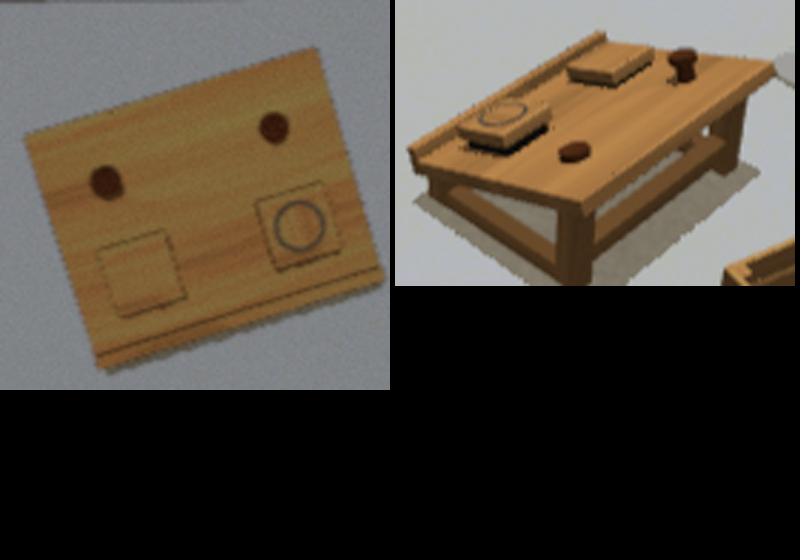

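The crop shows the proud peg's head at top px (265,181). The ring is centred at top (330,195.3) and scene (327.5,199.5), on the block at lower right.

```bash
cat >> h.py <<'E'
N=np.array([-.327,-.0988,.9398]);N/=np.linalg.norm(N); D0=N@[0,0,-.1264]
def ray(c,u,v,n,d):
    K=c['K'];E=c['extrinsics'];r=E[:3,:3]@[(u-K[0,2])/K[0,0],-(v-K[1,2])/K[1,1],-1];o=E[:3,3]
    return o+r*(d-n@o)/(n@r)
def delta(pos,Rt,s=None):
    s=s or telemetry.sense();R0=R.from_euler('xyz',s['ee_rot'],degrees=True)
    return R0.inv().apply(np.array(pos)-s['tcp_pos']).round(4),(R0.inv()*Rt).as_rotvec(degrees=True).round(2)
E
python3 - <<'E'
from h import *
import pickle
T=pickle.load(open('top.pkl','rb'));S=pickle.load(open('scene.pkl','rb'))
print('ring',ray(T,330,195.3,N,D0+.024),ray(S,327.5,199.5,N,D0+.024))
for h in(.026,.023): print('peg',h,ray(T,265.2,180.8,N,D0+h),ray(S,390.5,178.5,N,D0+h))
z=np.array([0,0,1.])
print('tumbler rim',ray(T,433,186,z,.0),'cup rim',ray(T,417,232,z,.065),ray(S,225,280,z,0.),ray(S,230,217,z,.065))
print('jar',ray(T,165,293,z,.11),'goblet',ray(T,170,203,z,.2),'bowl',ray(T,383,131,z,.05))
E
```

```text
ring [0.5578852  0.01870727 0.09521706] [0.56191016 0.01917901 0.09666712]
peg 0.026 [0.59024588 0.1803603  0.12559924] [0.5990483  0.17880881 0.12849891]
peg 0.023 [0.59101377 0.18069422 0.1227095 ] [0.59377441 0.18313706 0.12392687]
tumbler rim [ 0.60226443 -0.26669281  0.        ] cup rim [ 0.46519826 -0.20321962  0.065     ] [ 0.60205371 -0.26892543  0.        ] [ 0.4713218 -0.2048498  0.065    ]
jar [0.31785969 0.42171695 0.11      ] goblet [0.520429   0.39222157 0.2       ] bowl [ 0.74510488 -0.12879227  0.05      ]
```

Run:
```python
from h import *
print(delta([.48,.10,.29],R.from_euler('xyz',[180,0,102],degrees=True)))
```

```text
(array([-0.4165, -0.3408, -0.0341]), array([-8.00e-02,  3.00e-02,  5.79e+01]))
```

{"api": "jog_arm", "payload": {"rows": [[[100, -0.416, -0.341, -0.034, 0, 0, 58], [100, -0.416, -0.341, -0.034, 0, 0, 58], [100, -0.416, -0.341, -0.034, 0, 0, 58], [100, -0.416, -0.341, -0.034, 0, 0, 58], [100, -0.416, -0.341, -0.034, 0, 0, 58], [100, -0.416, -0.341, -0.034, 0, 0, 58], [100, -0.416, -0.341, -0.034, 0, 0, 58], [100, -0.416, -0.341, -0.034, 0, 0, 58], [100, -0.416, -0.341, -0.034, 0, 0, 58], [100, -0.416, -0.341, -0.034, 0, 0, 58], [100, -0.416, -0.341, -0.034, 0, 0, 58], [100, -0.416, -0.341, -0.034, 0, 0, 58]]]}}

```text
time_s: 1.35
tcp_pos: [0.4813, 0.0961, 0.2903]
ee_rot: [180.0, 0.1, 101.6]
wrist_force: [-0.2, 0.4, 0.1]
width: 1.001
finger_force: 0.0
```

Run:
```python
from h import *
s=telemetry.sense();print(s['tcp_pos'],s['ee_rot'],s['joint_pos'],s['time_s'])
for z in(.23,.118): print(delta([.4405,-.339,z],R.from_euler('xyz',[180,0,53],degrees=True)))
```

```text
[0.48134364 0.09613603 0.29026981] [1.79990736e+02 9.08198818e-02 1.01605659e+02] [ 5.36953597e+00 -1.03561697e+01  9.92719730e+01 -8.92915962e-02
  9.10651209e+01 -6.23780539e+00] 1.35
(array([-0.4179, -0.1276,  0.0609]), array([ 0.05,  0.08, 48.61]))
(array([-0.4177, -0.1276,  0.1729]), array([ 0.05,  0.08, 48.61]))
```

{"api": "jog_arm", "payload": {"rows": [[[100, -0.418, -0.128, 0.06, 0, 0, 48.6], [100, -0.418, -0.128, 0.06, 0, 0, 48.6], [100, -0.418, -0.128, 0.06, 0, 0, 48.6], [100, -0.418, -0.128, 0.06, 0, 0, 48.6], [100, -0.418, -0.128, 0.06, 0, 0, 48.6], [100, -0.418, -0.128, 0.06, 0, 0, 48.6], [100, -0.418, -0.128, 0.06, 0, 0, 48.6], [100, -0.418, -0.128, 0.06, 0, 0, 48.6], [100, -0.418, -0.128, 0.06, 0, 0, 48.6], [100, -0.418, -0.128, 0.06, 0, 0, 48.6], [100, -0.418, -0.128, 0.06, 0, 0, 48.6], [100, -0.418, -0.128, 0.06, 0, 0, 48.6]]]}}

```text
time_s: 2.55
tcp_pos: [0.4409, -0.334, 0.2302]
ee_rot: [-180.0, -0.0, 53.3]
wrist_force: [-0.4, 0.9, -0.1]
width: 0.999
finger_force: 0.0
```

Run:
```python
from h import *
s=telemetry.sense();print(s['tcp_pos'],s['ee_rot'],s['joint_pos'],s['time_s'])
c=cap('wrist','w1.png');P=pts(c);Q=P[(c['depth']>0)&(abs(P[...,0]-.44)<.05)&(abs(P[...,1]+.339)<.05)]
q=Q[(Q[:,2]>.14)&(Q[:,2]<.16)];print(len(q),q.mean(0),(q.min(0)+q.max(0))/2)
for z in(.118,): print(delta([.4405,-.339,z],R.from_euler('xyz',[180,0,53],degrees=True)))
```

```text
[ 0.44089642 -0.3339874   0.23018149] [-1.79967865e+02 -3.12090293e-02  5.33468971e+01] [-4.24730379e+01  1.02172721e+00  9.47730862e+01  2.79305469e-02
  8.42403218e+01 -5.82275532e+00] 2.55
1107 [ 0.44360802 -0.33875575  0.14888542] [ 0.44270341 -0.33978462  0.14574371]
(array([-0.0045,  0.0026,  0.1125]), array([-0.  , -0.02,  0.38]))
```

View pics/w1.png

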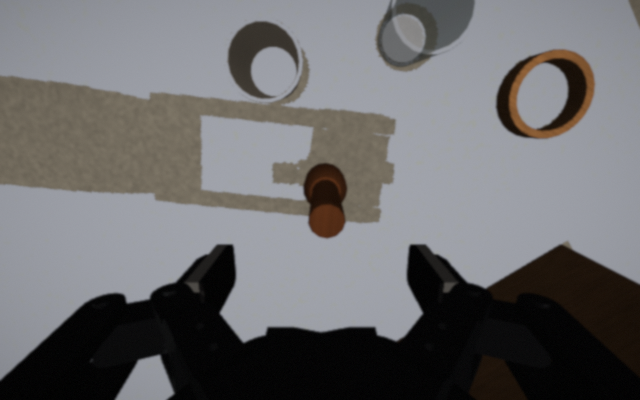

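The wrist view shows the handle top at (327,220), midway between the jaws (233 and 410). The cup and tumbler are clear of the fingers. I'll descend and grip.

{"api": "jog_arm", "payload": {"rows": [[[100, -0.003, 0.003, 0.04, 0, 0, 0], [100, -0.003, 0.003, 0.08, 0, 0, 0], [100, -0.003, 0.003, 0.112, 0, 0, 0], [100, -0.003, 0.003, 0.112, 0, 0, 0], [100, -0.003, 0.003, 0.112, 0, 0, 0], [0, -0.003, 0.003, 0.112, 0, 0, 0], [0, -0.003, 0.003, 0.112, 0, 0, 0], [0, -0.003, 0.003, 0.112, 0, 0, 0], [0, -0.003, 0.003, 0.112, 0, 0, 0], [0, -0.003, 0.003, 0.112, 0, 0, 0], [0, -0.003, 0.003, 0.112, 0, 0, 0], [0, -0.003, 0.003, 0.112, 0, 0, 0]]], "force": 80}}

```text
time_s: 3.8
tcp_pos: [0.4418, -0.34, 0.1196]
ee_rot: [179.9, 0.0, 53.3]
wrist_force: [-0.6, 0.9, 6.4]
width: 0.306
finger_force: 78.9
```

{"api": "jog_arm", "payload": {"rows": [[[0, 0, 0, -0.03, 0, 0, 0], [0, 0, 0, -0.07, 0, 0, 0], [0, 0, 0, -0.11, 0, 0, 0], [0, 0, 0, -0.15, 0, 0, 0], [0, 0, 0, -0.15, 0, 0, 0], [0, 0, 0, -0.15, 0, 0, 0]]]}}

```text
time_s: 4.4
tcp_pos: [0.4416, -0.3398, 0.2694]
ee_rot: [179.9, 0.0, 53.3]
wrist_force: [-0.5, -0.8, -2.6]
width: 0.315
finger_force: 79.3
```

Run:
```python
from h import *
s=telemetry.sense();print({k:np.round(s[k],3) for k in s})
R0=R.from_euler('xyz',s['ee_rot'],degrees=True)
from scipy.optimize import least_squares
for n in('scene','top'):
    c=cap(n,n+'2.png');P=R0.inv().apply((pts(c)-s['tcp_pos']).reshape(-1,3)).reshape(400,640,3)
    hsv=cv2.cvtColor(c['pixels'],cv2.COLOR_RGB2HSV)
    m=(c['depth']>0)&(np.abs(P[...,0])<.05)&(np.abs(P[...,1])<.05)&(P[...,2]>.03)&(P[...,2]<.14)&(hsv[...,1]>110)
    Q=P[m];v,u=np.nonzero(m);print(n,len(Q),Q[:,2].max(),u.min(),u.max(),v.min(),v.max())
    for a,b,r in((.07,.085,.024),(.085,.1,.024),(.1,.117,.022),(.035,.058,.014)):
        q=Q[(Q[:,2]>a)&(Q[:,2]<b)]
        if len(q)>15: x=least_squares(lambda x:np.hypot(*(q[:,:2]-x).T)-r,[0,0],loss='soft_l1',f_scale=.003).x;print(a,len(q),x.round(4))
az=R.from_rotvec([0,0,16.8],degrees=True)
```

```text
{'time_s': np.float64(4.4), 'joint_pos': array([-4.2848e+01,  4.1400e-01,  9.1287e+01, -1.0000e-03,  8.8163e+01,
       -6.1390e+00]), 'qvel': array([ 0.04 ,  1.749,  3.071, -0.069, -0.372, -0.023]), 'joint_efforts': array([ 3.3000e-02, -5.4602e+01, -5.4328e+01,  3.0000e-03,  6.8000e-02,
        0.0000e+00]), 'tcp_pos': array([ 0.442, -0.34 ,  0.269]), 'ee_rot': array([1.79865e+02, 1.60000e-02, 5.32910e+01]), 'wrist_force': array([-0.542, -0.846, -2.624]), 'moment': array([ 0.023, -0.006, -0.   ]), 'finger_force': np.float64(79.333), 'width': np.float64(0.315)}
scene 638 0.11866759965048378 147 171 167 203
0.07 145 [-0.001  -0.0008]
0.085 124 [-0.0004 -0.0005]
0.1 98 [0.0004 0.0006]
0.035 121 [-0.0002 -0.0007]
top 67 0.09723351426842561 474 486 225 238
0.07 32 [-0.002  -0.0056]
```

```bash
cat >> h.py <<'E'
xs=np.array([-N[1],N[0],0]);xs/=np.linalg.norm(xs);xs=-xs if xs[1]<0 else xs
RT=R.from_matrix(np.c_[xs,np.cross(-N,xs),-N])
PEG=np.array([.593,.1815,0]);PEG[2]=(D0+.0255-N[:2]@PEG[:2])/N[2]
RING=np.array([.5595,.019,0]);RING[2]=(D0+.024-N[:2]@RING[:2])/N[2]
L=.1196
E
python3 - <<'E'
from h import *
print(PEG,RING,RT.as_euler('xyz',degrees=True)); print(delta(PEG+N*(L+.05),RT))
E
```

```text
[0.593      0.1815     0.12614534] [0.5595    0.019     0.0958097] [160.02473545   0.         106.81170216]
(array([ 0.4617, -0.2233, -0.0183]), array([-18.64,   9.24, -52.98]))
```

{"api": "jog_arm", "payload": {"rows": [[[0, 0.462, -0.223, -0.018, -18.6, 9.2, -53], [0, 0.462, -0.223, -0.018, -18.6, 9.2, -53], [0, 0.462, -0.223, -0.018, -18.6, 9.2, -53], [0, 0.462, -0.223, -0.018, -18.6, 9.2, -53], [0, 0.462, -0.223, -0.018, -18.6, 9.2, -53], [0, 0.462, -0.223, -0.018, -18.6, 9.2, -53], [0, 0.462, -0.223, -0.018, -18.6, 9.2, -53], [0, 0.462, -0.223, -0.018, -18.6, 9.2, -53], [0, 0.462, -0.223, -0.018, -18.6, 9.2, -53], [0, 0.462, -0.223, -0.018, -18.6, 9.2, -53], [0, 0.462, -0.223, -0.018, -18.6, 9.2, -53], [0, 0.462, -0.223, -0.018, -18.6, 9.2, -53]]]}}

```text
time_s: 5.7
tcp_pos: [0.5373, 0.1665, 0.2836]
ee_rot: [160.2, 0.1, 107.1]
wrist_force: [0.1, 0.3, -1.4]
width: 0.306
finger_force: 79.7
```

{"api": "jog_arm", "payload": {"rows": [[[0, 0, 0, 0, 0, 0, 0], [0, 0, 0, 0, 0, 0, 0], [0, 0, 0, 0, 0, 0, 0]]]}}

```text
time_s: 6.0
tcp_pos: [0.5385, 0.1628, 0.2859]
ee_rot: [160.0, 0.2, 106.7]
wrist_force: [-0.4, -1.3, -1.9]
width: 0.311
finger_force: 79.7
```

```bash
cat > chk.py <<'E'
from h import *
import sys
s=telemetry.sense();print({k:np.round(s[k],4).tolist() for k in('time_s','joint_pos','tcp_pos','ee_rot','wrist_force','width','finger_force')})
T={'peg':PEG,'ring':RING}[sys.argv[1]]
print(delta(T+N*L,RT,s))
c=cap('scene');P=pts(c)
p=(P-s['tcp_pos'])@R.from_euler('xyz',s['ee_rot'],degrees=True).as_matrix()
from scipy.optimize import least_squares
m=(c['depth']>0)&(np.hypot(p[...,0],p[...,1])<.035)
for a,b,r in((.07,.1,.024),(.035,.058,.014)):
    q=p[m&(p[...,2]>a)&(p[...,2]<b)]
    if len(q)>15:
        x=least_squares(lambda x:np.hypot(*(q[:,:2]-x).T)-r,[0,0],loss='soft_l1',f_scale=.003).x;print(a,len(q),x.round(4))
im=cv2.cvtColor(c['pixels'],cv2.COLOR_RGB2BGR)[100:240,280:460];cv2.imwrite('pics/'+sys.argv[2],cv2.resize(im,None,fx=4,fy=4,interpolation=2))
E
python3 chk.py peg a1.png
```

```text
{'time_s': 6.0, 'joint_pos': [10.388, -17.2396, 107.6318, 2.135, 69.7465, -6.7412], 'tcp_pos': [0.5385, 0.1628, 0.2859], 'ee_rot': [160.0297, 0.1638, 106.7119], 'wrist_force': [-0.3564, -1.3255, -1.8641], 'width': 0.3106, 'finger_force': 79.6702}
(array([ 0.0023, -0.0004,  0.0502]), array([-0.01,  0.19, -0.04]))
0.07 249 [ 0.0007 -0.0016]
0.035 107 [ 0.0006 -0.0007]
```

View pics/a1.png

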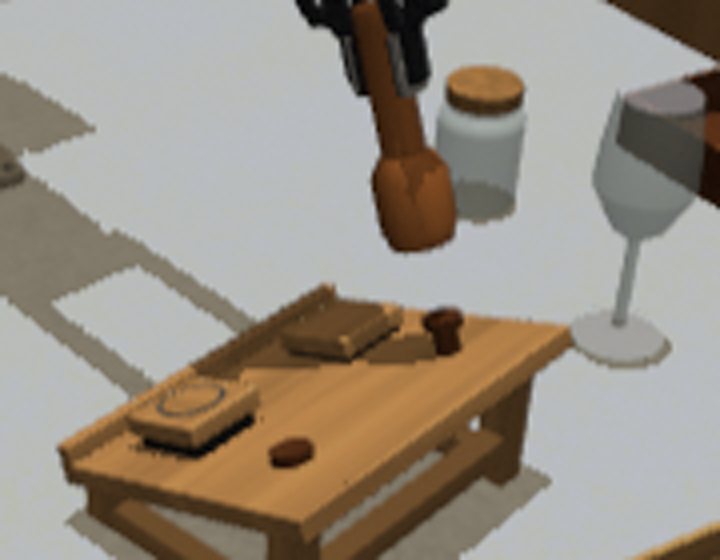

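The mallet head (415,210) points at the proud peg (443,325), square to the slope. I'll drive it in.

{"api": "jog_arm", "payload": {"rows": [[[0, 0.002, 0, 0.025, 0, 0, 0], [0, 0.002, 0, 0.042, 0, 0, 0], [0, 0.002, 0, 0.046, 0, 0, 0], [0, 0.002, 0, 0.05, 0, 0, 0], [0, 0.002, 0, 0.054, 0, 0, 0], [0, 0.002, 0, 0.058, 0, 0, 0], [0, 0.002, 0, 0.06, 0, 0, 0], [0, 0.002, 0, 0.06, 0, 0, 0]]]}}

```text
time_s: 6.85
tcp_pos: [0.5581, 0.1719, 0.2314]
ee_rot: [159.9, 0.2, 106.8]
wrist_force: [-2.0, -1.4, 1.0]
width: 0.311
finger_force: 80.1
```

```bash
python3 chk.py peg a2.png
```

```text
{'time_s': 6.85, 'joint_pos': [11.0264, -12.1058, 109.1, 2.0386, 62.9903, -6.434], 'tcp_pos': [0.5581, 0.1719, 0.2314], 'ee_rot': [159.8919, 0.1855, 106.8222], 'wrist_force': [-2.0475, -1.4485, 0.9716], 'width': 0.3114, 'finger_force': 80.0994}
(array([-0.0009, -0.0019, -0.0083]), array([0.13, 0.17, 0.07]))
0.07 234 [ 0.0004 -0.0016]
0.035 102 [ 0.0005 -0.0011]
```

{"api": "jog_arm", "payload": {"rows": [[[0, 0, 0, 0.003, 0, 0, 0], [0, 0, 0, 0.006, 0, 0, 0], [0, 0, 0, 0.008, 0, 0, 0], [0, 0, 0, 0.008, 0, 0, 0]]]}}

```text
time_s: 7.3
tcp_pos: [0.5609, 0.1728, 0.2238]
ee_rot: [159.9, 0.2, 106.8]
wrist_force: [-2.0, -1.8, 3.4]
width: 0.307
finger_force: 80.5
```

{"api": "jog_arm", "payload": {"rows": [[[0, 0, 0, 0.001, 0, 0, 0], [0, 0, 0, 0.002, 0, 0, 0], [0, 0, 0, 0.002, 0, 0, 0]]]}}

```text
time_s: 7.6
tcp_pos: [0.5616, 0.173, 0.2224]
ee_rot: [159.9, 0.2, 106.8]
wrist_force: [-6.7, -2.7, 7.7]
width: 0.314
finger_force: 81.2
```

```bash
python3 chk.py peg a3.png
```

```text
{'time_s': 7.6, 'joint_pos': [11.0757, -11.1481, 109.2376, 2.0481, 61.8621, -6.4336], 'tcp_pos': [0.5616, 0.173, 0.2224], 'ee_rot': [159.8594, 0.1844, 106.8298], 'wrist_force': [-6.6555, -2.654, 7.6517], 'width': 0.3137, 'finger_force': 81.1906}
(array([-0.001 , -0.0023, -0.0181]), array([0.17, 0.17, 0.08]))
0.07 228 [ 0.0004 -0.0016]
0.035 102 [ 0.0003 -0.0012]
```

View pics/a3.png

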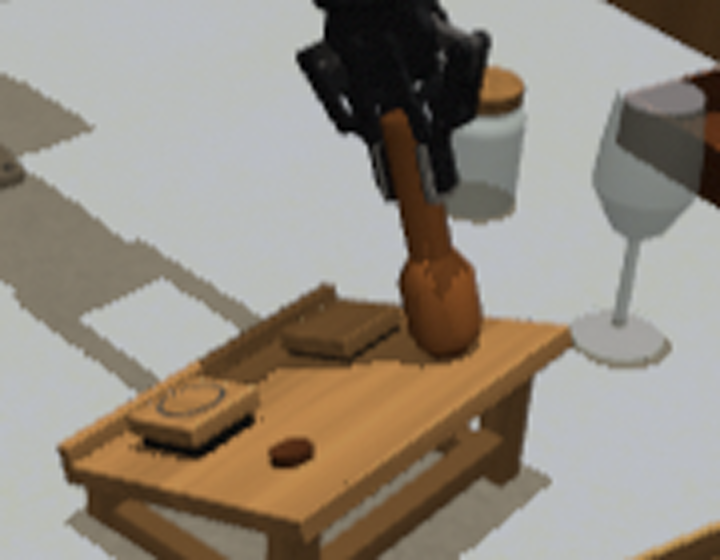

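The mallet sits over the peg, close to the board. I'll press further until the force rises sharply at the hard stop.

{"api": "jog_arm", "payload": {"rows": [[[0, 0, 0, 0.001, 0, 0, 0], [0, 0, 0, 0.002, 0, 0, 0], [0, 0, 0, 0.003, 0, 0, 0], [0, 0, 0, 0.003, 0, 0, 0], [0, 0, 0, 0.003, 0, 0, 0]]]}}

```text
time_s: 8.15
tcp_pos: [0.5625, 0.1733, 0.2224]
ee_rot: [159.8, 0.2, 106.8]
wrist_force: [-24.1, -7.6, 28.5]
width: 0.311
finger_force: 84.9
```

{"api": "jog_arm", "payload": {"rows": [[[0, 0, 0, 0.001, 0, 0, 0], [0, 0, 0, 0.002, 0, 0, 0], [0, 0, 0, 0.002, 0, 0, 0]]]}}

```text
time_s: 8.45
tcp_pos: [0.5632, 0.1735, 0.2225]
ee_rot: [159.8, 0.2, 106.9]
wrist_force: [-35.6, -10.6, 44.1]
width: 0.311
finger_force: 87.9
```

The force rose steeply at face height ≈8 mm, so the peg is home. I'll retract and check.

{"api": "jog_arm", "payload": {"rows": [[[0, 0, 0, -0.01, 0, 0, 0], [0, 0, 0, -0.04, 0, 0, 0], [0, 0, 0, -0.075, 0, 0, 0], [0, 0, 0, -0.075, 0, 0, 0], [0, 0, 0, -0.075, 0, 0, 0]]]}}

```text
time_s: 8.95
tcp_pos: [0.5385, 0.1664, 0.2876]
ee_rot: [159.8, 0.2, 106.8]
wrist_force: [0.7, -0.1, -2.8]
width: 0.309
finger_force: 80.2
```

```bash
python3 chk.py ring a4.png
python3 - <<'E'
from h import *
c=cap('scene');P=pts(c);H=P@N-D0
for u,v in((391,183),(390,187),(388,190)): print(H[v-4:v+5,u-4:u+5].round(3).max(), P[v,u])
# refine ring: dark pixels on block
T=cap('top')
for nm,cc,(u0,v0) in(('top',T,(330,195)),('scene',c,(328,200))):
    im=cv2.cvtColor(cc['pixels'],cv2.COLOR_RGB2HSV);w=14
    sub=im[v0-w:v0+w+1,u0-w:u0+w+1,1]; Hh=(pts(cc)@N-D0)[v0-w:v0+w+1,u0-w:u0+w+1]
    m=(sub<np.percentile(sub[Hh>.016],50)*.75)&(Hh>.018)
    v,u=np.nonzero(m); X=np.array([ray(cc,a+u0-w,b+v0-w,N,D0+.024) for a,b in zip(u,v)])
    from scipy.optimize import least_squares
    e1=np.cross(-N,xs);q=np.c_[(X-RING)@xs,(X-RING)@e1]
    x=least_squares(lambda x:np.hypot(*(q-x).T)-.021,[0,0],loss='soft_l1',f_scale=.002).x
    print(nm,m.sum(),'ring offset in tool x,y',x.round(4))
E
```

```text
{'time_s': 8.95, 'joint_pos': [10.7985, -17.2734, 107.5249, 2.0478, 69.6818, -6.4364], 'tcp_pos': [0.5385, 0.1664, 0.2876], 'ee_rot': [159.8342, 0.1679, 106.8337], 'wrist_force': [0.7231, -0.1, -2.8419], 'width': 0.309, 'finger_force': 80.1819}
(array([-0.1469, -0.087 ,  0.053 ]), array([0.19, 0.15, 0.08]))
0.07 242 [ 0.0007 -0.0014]
0.035 111 [ 0.0007 -0.001 ]
0.404 [0.59136831 0.18833794 0.10686865]
0.404 [0.60558339 0.17482675 0.10783944]
0.404 [0.60824806 0.1673006  0.10284649]
top 23 ring offset in tool x,y [ 0.0011 -0.0007]
scene 11 ring offset in tool x,y [0.     0.0013]
```

View pics/a4.png

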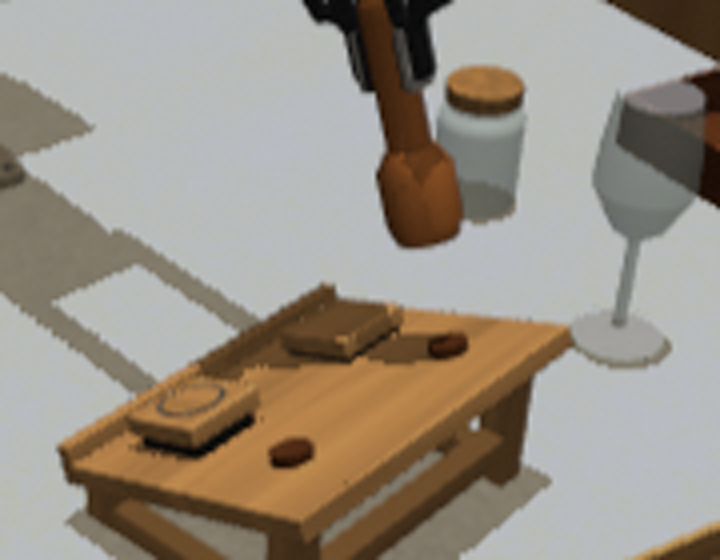

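The peg at (447,346) now lies flat, like its neighbour. Next I'll move over the ring.

{"api": "jog_arm", "payload": {"rows": [[[0, -0.147, -0.086, 0, 0.2, 0.1, 0], [0, -0.147, -0.086, 0, 0.2, 0.1, 0], [0, -0.147, -0.086, 0, 0.2, 0.1, 0], [0, -0.147, -0.086, 0, 0.2, 0.1, 0], [0, -0.147, -0.086, 0.02, 0.2, 0.1, 0], [0, -0.147, -0.086, 0.035, 0.2, 0.1, 0], [0, -0.147, -0.086, 0.035, 0.2, 0.1, 0], [0, -0.147, -0.086, 0.035, 0.2, 0.1, 0]]]}}

```text
time_s: 9.9
tcp_pos: [0.514, 0.0057, 0.2232]
ee_rot: [160.3, -0.0, 106.9]
wrist_force: [-0.4, -0.2, -1.6]
width: 0.309
finger_force: 80.2
```

```bash
python3 chk.py ring a5.png
```

```text
{'time_s': 9.9, 'joint_pos': [-11.1527, -22.7017, 118.3176, 9.8886, 67.182, -30.4982], 'tcp_pos': [0.514, 0.0057, 0.2232], 'ee_rot': [160.3287, -0.0045, 106.8843], 'wrist_force': [-0.416, -0.2127, -1.5907], 'width': 0.3088, 'finger_force': 80.2154}
(array([-0.0004,  0.0011,  0.0163]), array([-0.3 , -0.03,  0.07]))
0.07 245 [ 0.0004 -0.0014]
0.035 106 [ 0.     -0.0011]
```

View pics/a5.png

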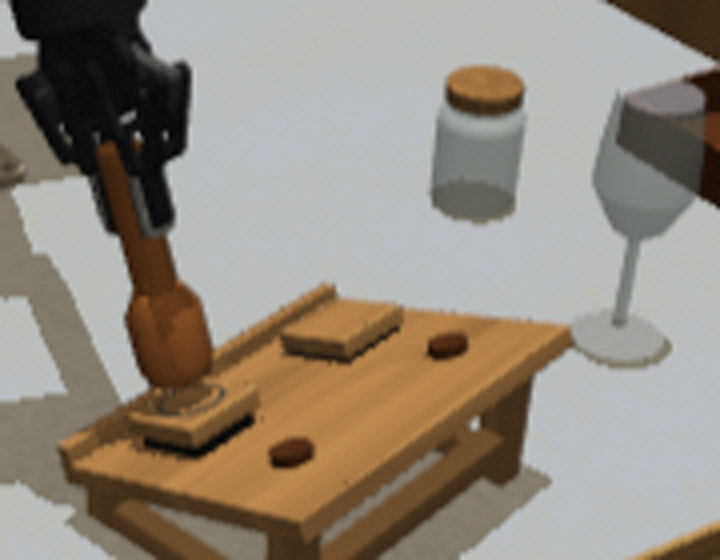

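The face hovers just above the ring (191,399), aligned with it. I'll lower it gently.

{"api": "jog_arm", "payload": {"rows": [[[0, 0, 0.002, 0.008, 0, 0, 0], [0, 0, 0.002, 0.013, 0, 0, 0], [0, 0, 0.002, 0.015, 0, 0, 0], [0, 0, 0.002, 0.017, 0, 0, 0], [0, 0, 0.002, 0.019, 0, 0, 0], [0, 0, 0.002, 0.019, 0, 0, 0], [0, 0, 0.002, 0.019, 0, 0, 0]]]}}

```text
time_s: 10.65
tcp_pos: [0.5226, 0.0079, 0.2073]
ee_rot: [160.2, 0.1, 106.9]
wrist_force: [-0.1, 0.4, -1.3]
width: 0.308
finger_force: 80.2
```

```bash
python3 chk.py ring a6.png
```

```text
{'time_s': 10.65, 'joint_pos': [-10.6168, -20.6064, 118.4513, 9.8997, 64.7398, -30.359], 'tcp_pos': [0.5226, 0.0079, 0.2073], 'ee_rot': [160.1899, 0.0646, 106.8711], 'wrist_force': [-0.0852, 0.4052, -1.2871], 'width': 0.3076, 'finger_force': 80.2362}
(array([-0.    , -0.0019, -0.0016]), array([-0.17,  0.04,  0.08]))
0.07 237 [ 0.0006 -0.0014]
0.035 101 [ 0.0003 -0.0011]
```

{"api": "jog_arm", "payload": {"rows": [[[0, 0, 0, 0.001, 0, 0, 0], [0, 0, 0, 0.002, 0, 0, 0], [0, 0, 0, 0.002, 0, 0, 0], [0, 0, 0, 0.002, 0, 0, 0]]]}}

```text
time_s: 11.1
tcp_pos: [0.5234, 0.008, 0.2055]
ee_rot: [160.2, 0.1, 106.9]
wrist_force: [-1.5, -0.0, 0.5]
width: 0.309
finger_force: 80.2
```

{"api": "jog_arm", "payload": {"rows": [[[0, 0, 0, 0.001, 0, 0, 0], [0, 0, 0, 0.0015, 0, 0, 0], [0, 0, 0, 0.0015, 0, 0, 0], [0, 0, 0, 0.0015, 0, 0, 0]]]}}

```text
time_s: 11.5
tcp_pos: [0.5239, 0.0082, 0.204]
ee_rot: [160.2, 0.1, 106.9]
wrist_force: [-1.1, -1.1, 0.2]
width: 0.309
finger_force: 80.2
```

```bash
python3 chk.py ring a7.png
python3 - <<'E'
from h import *
print(np.mean([[telemetry.sense()['wrist_force']@N] for _ in range(3)]))
T=cap('top');c=cap('scene')
for n,cc in(('s',c),('t',T)):
    P=pts(cc);d=P-RING;e1=np.cross(-N,xs);a=d@xs;b=d@e1;h=P@N-D0
    k=(abs(a)<.027)&(abs(b)<.027)&(np.hypot(a,b)>.026)&(h>.009)&(h<.03);print(n,k.sum(),np.percentile(h[k],[25,50,75]).round(4))
    import pickle
    c0=pickle.load(open(('scene' if n=='s' else 'top')+'.pkl','rb'));h0=pts(c0)@N-D0;print(np.median(h0[k]-h[k]))
E
```

```text
{'time_s': 11.5, 'joint_pos': [-10.5407, -20.2386, 118.5244, 9.9115, 64.2758, -30.3594], 'tcp_pos': [0.5239, 0.0082, 0.204], 'ee_rot': [160.1753, 0.0718, 106.8669], 'wrist_force': [-1.1199, -1.1396, 0.2245], 'width': 0.3087, 'finger_force': 80.2278}
(array([ 0.    , -0.002 , -0.0052]), array([-0.15,  0.05,  0.08]))
0.07 238 [ 0.0002 -0.0015]
0.035 102 [ 0.0002 -0.0009]
2.1457400262792414
s 31 [0.0188 0.0191 0.0198]
0.003816587023682011
t 35 [0.0181 0.019  0.0201]
0.004746494073538207
```

The rest has sunk about 4–5 mm at roughly 4 N, with the mallet centred and square.

{"api": "jog_arm", "payload": {"rows": [[[0, 0, 0, 0, 0, 0, 0], [0, 0, 0, 0, 0, 0, 0], [0, 0, 0, 0, 0, 0, 0]]]}}

```text
time_s: 11.95
tcp_pos: [0.5239, 0.0082, 0.204]
ee_rot: [160.2, 0.1, 106.9]
wrist_force: [0.1, -0.1, 1.8]
width: 0.308
finger_force: 80.4
```

```bash
python3 -c "
from h import *
print(telemetry.sense()['tcp_pos']);print(ticket.finish_job())"
```

```text
[0.52388829 0.00822881 0.20402094]
the job is handed in; nothing more can be done
None
```

I handed the job in at about 12 s: the peg is driven home, and the gripped mallet rests square and centred on the ring, pressing the rest in about 4–5 mm at roughly 4 N; no verdict came back.

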